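Put the kitchen station's things back in their fitted holders

ROBOT

A 6-joint arm with a two-finger parallel gripper is mounted at the origin on a cart in front of the work surface, level with it; the furniture and walls round the work are solid. World frame = base frame: x ahead of the robot, y to its left, z up, the work surface at z = 0. Lengths are in m, angles in degrees, forces in N, time in s.
With the tool pointing down it reaches from about 0.3 to 0.75 m from the base axis. Payload 8.5 kg.
Tool frame: the origin (TCP) lies at the very end of the fingers, on their centre line; the grasp point (between the pads) lies env.pinch_z behind it (env.pinch_z is the distance from the TCP to the grasp point, in m); z points along the fingers, y is the line along which they close (so a half turn about z gives the same grasp; the last joint's range is limited). The gripper opens to 85 mm and grips with 20 to 120 N. Pads are 22 mm wide; open, the fingers measure 114 mm over their backs; the gripper's body (76 mm by 85 mm) begins 54 mm behind the grasp point. The pads swing forward as they close: fully open they stand 13 mm farther back than shut.
Start: joints at [-84.872, 21.807, 74.336, -0, 83.858, -12.336], TCP at [0.165, -0.525, 0.231] pointing down, gripper open.
Joint ranges: [-178.18, 178.18], [-50.72, 133.34], [12.68, 142.11], [-81.47, 261.47], [9.98, 163.14], [-165.26, 165.26]. Speed limits (degrees/s): [136.94, 136.94, 180, 180, 180, 180].

INTERFACE

Orientations are given as a 3x3 rotation matrix whose columns are the frame's x, y, z axes.
In Python, from rig import telemetry, get_image, env gives the robot as it stands. The module is installed in compiled form; this text tells all that it offers.
- The arm moves only by the tool apply_moves, never from a script. Its argument "series" is a list of rows, each a list of 7 numbers: the shift along the tool's x, y, z in mm, then the turn, a rotation vector about the tool's x, y, z in degrees, then the opening, from 0 (shut) to 1 (fully open). A call has 1 to 12 rows; each row shifts and turns the commanded pose from where the row before left it, along the tool's axes as they then stand; what a row does not reach is not made up. A row lasts 1/8 s, in which the tool goes at most 62.5 mm and 10.7 degrees, less where a joint would pass 70% of its speed; a pose out of reach is approached as far as the arm can. A call with a gripper value outside its range is refused whole. The fingers move at their own pace and stop on an object; "grip_force" is the grip in N (left out, the last holds). Time passes only in rows, so rows that do not move let the fingers close. It gives the time, the measured TCP pose, the force, the opening and the grip force at its end, in the units of the state.
- telemetry.observe(): the state, without advancing time (a new reading comes with each control period).
- get_image(name): name is "side" or "top" or "wrist"; returns a dict with "frame" (384x512x3 uint8, red, green, blue), "z_map" (384x512 float32, m along the optical axis (not along the pixel's ray), 0 where there is no reading), "vertical_fov" (degrees; the focal length in pixels is half the picture's height over the tangent of half this angle, whatever the lens; pixels are square), "cx", "cy" (the principal point, pixels), "eye" and "attitude" of the camera in the world; the wrist camera has in their place "mount" (4x4, takes a point from camera to tool coordinates, whose origin is the TCP and whose axes are the flange's). Camera axes: x right, y up, looking along -z (the intrinsics and any distortion apply to the point x, -y, -z); pixel columns grow to the right and rows downward; lengths in m; the calibration is good to about 2 mm. A picture is of the moment at which its call begins: read the wrist's pose just before it.
- env.close_job(): hands the job in; it is judged then, once.
The state is a dict: "time_s": time; "q": joint angles; "qvel": joint speeds; "joint_efforts": joint torques, N m; "position": TCP position; "tool_rot": TCP orientation; "ft_force": force on the tool from outside, world axes, zero at the start; "wrist_torque": the same for the moment, N m; "grip_width": finger opening in m; "gripper_force": force on a finger pad.
Only numpy, scipy, OpenCV 4.12 (cv2) and the standard library are available. Lean on these libraries where they do the work, as an engineer would, in place of code of your own. Each camera call takes 0.05 s, during which the arm holds its last target. There are 200 camera calls.

TASK

Tidy the station: put the spice jar, the tin, the thermometer and the marker pen each into the white holder made for it - the jar upright in the small round one, the tin upright in the large round one, the thermometer flat in the wide oblong tray and the pen in the long narrow tray. Each must lie fully down on its holder's dark floor, inside the lip (thermometer and pen along the tray, either way round), and be let go. Leave the black burner cap and the small dish where they are.

Things in the scene. Friction and masses are not known exactly. Their poses are not given: they have to be found in the camera images.
- spice_jar: Spice jar standing upright: round, 41 mm across, 105 mm tall, black cap (the top 20 mm, as wide as the body), about 0.11 kg. Origin at the centre of its underside, z up.
- tin: Small food tin standing upright: round, 58 mm across, 72 mm tall, metal top, printed paper side, about 0.18 kg. Origin at the centre of its underside, z up.
- thermometer: Red folding probe thermometer lying flat, folded shut (the probe does not swing out): body 125 mm long along its x, 34 mm wide along its y with rounded ends and parallel sides, 16 mm thick, with the thin steel probe along its top up to 22 mm. About 0.09 kg. Origin at the middle of its underside, z up.
- pen_center (a point): Marker pen, white with a red cap, lying flat: 135 mm long along its own y axis, 17 mm thick, about 0.02 kg. This point lies at the middle of the pen, on its axis, 8 mm above whatever it lies on; its long axis is y (the pen may roll about it, which does not matter). It starts with this axis within about 0.45 rad of the world x axis.
- well_small: Holder that matches the spice jar, fixed to the worktop: white plate 80 mm square, 3 mm thick, carrying a round white lip 8 mm wide, 56 mm inside diameter, whose top is 8 mm above the worktop; dark floor inside, 3 mm above the worktop (a recess 5 mm deep). Origin at the centre of its underside, on the worktop.
- well_large: Holder that matches the tin, fixed to the worktop: the same kind with a larger round lip, 73 mm inside diameter, on a plate 97 mm square; lip top 8 mm, dark floor 3 mm above the worktop. Origin at the centre of its underside.
- tray_wide: Holder that matches the thermometer, fixed to the worktop: white oblong tray, recess 141 mm long along its x and 49 mm wide along its y, dark floor 3 mm above the worktop, lip 8 mm wide with its top 8 mm above the worktop; the lip of each long side is left open over the middle 66 mm for the fingers. Origin at the centre of its underside.
- tray_narrow: Holder that matches the pen, fixed to the worktop: the same kind but longer and much narrower, recess 151 mm long along its x and 31 mm wide along its y; dark floor 3 mm and lip top 8 mm above the worktop, lip of the long sides open over the middle 66 mm. Origin at the centre of its underside.
- ramekin: Bystander: small white ribbed dish, 68 mm across and 38 mm tall, at the back behind the holders. Origin at the centre of its underside. Leave it alone. (Also fixed here and best avoided: a bench can opener, 0.41 m tall with a crank, at the near right corner of the worktop, about x = 0.34, y = -0.34, to be passed above or well clear; tall bottles along the back right, beyond x = 0.78; a turner lying flat at the front edge.)
- burner_cap: Bystander: black round cast burner cap, 72 mm across and 20 mm tall, lying at the back behind the holders. Origin at the centre of its underside. Leave it alone.

How it is judged:
By the outcome, as a careful person would: the job done as asked, in the order asked, and still so for the second after the job is handed in, with the robot touching nothing.
It also fails if it takes over 128 s, if anything falls off the work surface, if the arm or the gripper's body presses on something with over 40 N, if the wrist force passes 120 N, or if a joint passes its speed limit or range.

## Working session

There is one attempt and no reset: what is moved stays moved. The work goes in short steps, Python scripts to look and compute and a tool call to move; the robot and the scene stay as the last step left them, time stands still between calls to the robot, and variables do not carry over. Pictures are saved under pics/ and viewed, at most 14 in all, crops included, and the job is handed in when it is done.

Besides the shell and the picture viewer there is one more tool, called in YAML: its name, and indented under it one key for each argument. apply_moves: Moves the arm, as the interface text tells. Its arguments: {"type":"object","properties":{"series":{"type":"array"},"grip_force":{"type":"number"}},"required":["series"]}

```bash
mkdir -p pics
cat > h.py <<'E'
import numpy as np, cv2
from rig import telemetry, get_image, env
def shot(name,fn=None):
    s=telemetry.observe(); im=get_image(name)
    if fn: cv2.imwrite(fn,im["frame"][:,:,::-1])
    return s,im
def campose(s,im):
    if "mount" in im:
        T=np.eye(4);T[:3,:3]=np.array(s["tool_rot"]);T[:3,3]=s["position"]
        M=T@np.array(im["mount"]); return M[:3,:3],M[:3,3]
    return np.array(im["attitude"]).reshape(3,3),np.array(im["eye"])
def ray(s,im,u,v):
    R,e=campose(s,im); f=192/np.tan(np.radians(im["vertical_fov"]/2))
    d=np.stack([(np.asarray(u,float)-im["cx"])/f,-(np.asarray(v,float)-im["cy"])/f,-np.ones(np.shape(u))],-1)
    return e,d@R.T
def onplane(s,im,u,v,z):
    e,d=ray(s,im,u,v); return e+d*((z-e[2])/d[...,2])[...,None]
def cloud(s,im):
    v,u=np.mgrid[:384,:512]; e,d=ray(s,im,u,v); return e+d*im["z_map"][...,None]
E
python3 - <<'E'
from h import *
for n in("top","side","wrist"):
    s,im=shot(n,f"pics/{n}0.png"); print(n,{k:(np.round(v,3).tolist() if not isinstance(v,str) else v) for k,v in im.items() if k not in("frame","z_map")})
print(s,env.pinch_z,[a for a in dir(env) if a[0]!='_'])
E
```

```text
top {'vertical_fov': 45.441, 'cx': 263.454, 'cy': 185.771, 'eye': [0.496, -0.027, 1.347], 'attitude': [[0.003, 0.997, -0.075], [-1.0, 0.003, -0.001], [-0.001, 0.075, 0.997]]}
side {'vertical_fov': 53.9, 'cx': 255.587, 'cy': 198.555, 'eye': [0.33, 0.726, 0.585], 'attitude': [[-0.943, 0.178, -0.28], [-0.332, -0.537, 0.776], [-0.012, 0.825, 0.566]]}
wrist {'vertical_fov': 65.21, 'cx': 253.084, 'cy': 190.676, 'mount': [[-0.0, 0.958, 0.286, 0.072], [1.0, 0.0, -0.001, 0.0], [-0.001, 0.286, -0.958, -0.142], [0.0, 0.0, 0.0, 1.0]]}
{'time_s': 0.1, 'q': array([-8.48718996e+01,  2.18366329e+01,  7.43771188e+01,  7.38765432e-04,
        8.38578772e+01, -1.23357719e+01]), 'qvel': array([-0.05303484, -0.17232553, -0.10985108, -0.00809426,  0.06684822,
       -0.09364178]), 'joint_efforts': array([ 4.17147370e-03, -4.49219978e+01, -2.31654739e+01, -1.89575212e-04,
        3.65005602e-03,  2.24950878e-05]), 'position': array([ 0.16503592, -0.5243967 ,  0.23079755]), 'tool_rot': array([[ 9.53906800e-01,  3.00102993e-01, -9.89741460e-05],
       [ 3.00102879e-01, -9.53906027e-01,  1.24630100e-03],
       [ 2.79606624e-04, -1.21855742e-03, -9.99999218e-01]]), 'ft_force': array([ 0.10202637, -0.4277743 ,  0.27313212]), 'wrist_torque': array([0.02435608, 0.02242451, 0.00352845]), 'gripper_force': 0.0, 'grip_width': 0.08536764003883408} 0.0187 ['MotionError', 'close_job', 'pinch_z']
```

View pics/top0.png

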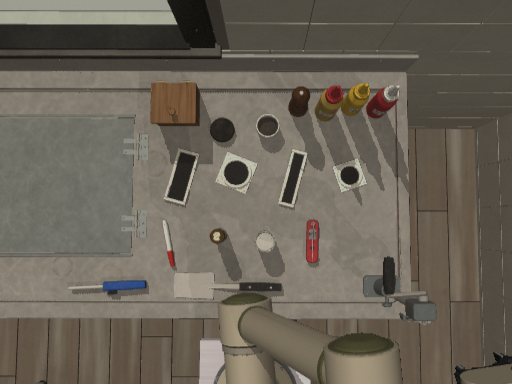

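View pics/side0.png

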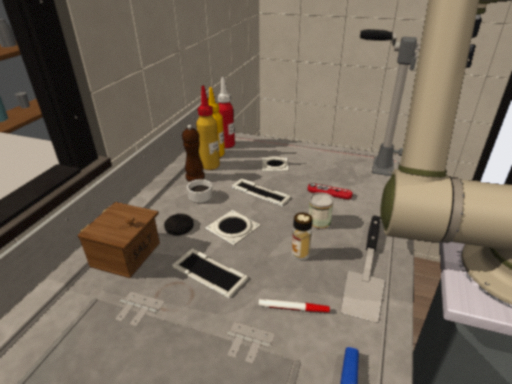

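The top view shows the jar at (218,236), tin (265,242), thermometer (312,241) and pen (168,243). The wide tray is at (181,177), large well (236,173), narrow tray (293,178) and small well (349,175). The side view agrees with this.

```bash
cat > m.py <<'E'
from h import *
s,im=shot("top"); F=im["frame"]; hsv=cv2.cvtColor(F,cv2.COLOR_RGB2HSV); C=cloud(s,im)
def comp(mask,uv,r=40):
    m=np.zeros((384,512),np.uint8); u,v=uv; m[max(v-r,0):v+r,u-r:u+r]=mask[max(v-r,0):v+r,u-r:u+r]
    n,l,st,c=cv2.connectedComponentsWithStats(m,connectivity=8)
    if n<2: return None
    k=1+np.argmin([np.hypot(*(c[i]-uv)) - (0.1*st[i,4]**.5*10 if st[i,4]>15 else -99) for i in range(1,n)])
    return (l==k)
def rect(m,z):
    v,u=np.nonzero(m); P=onplane(s,im,u,v,z)[:,:2]
    r=cv2.minAreaRect((P*1000).astype(np.float32)); (w,h),a=r[1],r[2]
    if w<h: a+=90;w,h=h,w
    return np.round(r[0],1),np.round([w,h],1),round((a+90)%180-90,1),"mean",np.round(P.mean(0)*1000,1),len(u)
dark=(hsv[...,2]<50).astype(np.uint8); white=((hsv[...,2]>175)&(hsv[...,1]<40)).astype(np.uint8)
red=(((hsv[...,0]<8)|(hsv[...,0]>172))&(hsv[...,1]>130)).astype(np.uint8)
for n,uv,r in(("wide",(181,177),32),("large",(236,173),22),("narrow",(293,178),32),("small",(349,175),18)):
    print(n,"dark",rect(comp(dark,uv,r),.003)); print("   white",rect(comp(white,uv,r),.005), "depth z",np.round(C[uv[1],uv[0]],3))
print("thermo",rect(comp(red,(312,241),28),.012))
pm=comp(red|white,(168,243),28);print("pen",rect(pm,.008))
for n,uv,zt in(("jar",(218,236),.105),("tin",(265,242),.072)):
    u,v=uv; Q=C[v-18:v+18,u-18:u+18].reshape(-1,3); Q=Q[Q[:,2]>zt-.01]; print(n,len(Q),np.round(Q.mean(0)*1000,1),np.round(((Q.max(0)+Q.min(0))/2)*1000,1),np.round(np.ptp(Q,0)*1000,1))
for n,uv in(("ram",(267,126)),("cap",(222,130))): print(n,np.round(C[uv[1],uv[0]],3))
E
python3 m.py
```

```text
wide dark (array([623.8, 216.5]), array([135.1,  45.2]), -15.2, 'mean', array([624., 217.]), 683)
   white (array([598.3, 199.2]), array([145.3,  56.3]), -40.0, 'mean', array([594.5, 204.5]), 117) depth z [0.621 0.217 0.004]
large dark (array([635.4,  55.8]), array([64.9, 62.2]), -89.8, 'mean', array([635.2,  56.6]), 405)
   white (array([636. ,  55.8]), array([94.3, 93.6]), 68.8, 'mean', array([647. ,  60.1]), 367) depth z [0.634 0.056 0.003]
narrow dark (array([ 619.2, -109.8]), array([145.9,  25.8]), -14.9, 'mean', array([ 619.5, -109.9]), 420)
   white (array([ 594.1, -123.5]), array([100.7,   6.4]), -14.1, 'mean', array([ 595.1, -123.4]), 75) depth z [ 0.62  -0.112 -0.001]
small dark (array([ 628.9, -276.8]), array([47.5, 47.1]), -0.6, 'mean', array([ 629. , -277.2]), 232)
   white (array([ 621.8, -254.1]), array([77.3, 29.9]), 19.5, 'mean', array([ 614.8, -249.3]), 105) depth z [ 0.629 -0.277  0.   ]
thermo (array([ 436.2, -164.6]), array([120.9,  31.8]), -0.3, 'mean', array([ 428.8, -164.9]), 324)
pen (array([451.8, 257.6]), array([83. ,  8.2]), 11.1, 'mean', array([451.3, 257.4]), 81)
jar 184 [456.7  93.1 172.8] [466.   46.  722.1] [  59.4  145.9 1248.8]
tin 336 [438.3 -29.1  74. ] [453.2 -29.9 704.7] [  85.    55.3 1283.6]
ram [ 0.771 -0.035  0.019]
cap [0.758 0.097 0.021]
```

apply_moves:
  series:
    - [0,0,-45,0,0,3,1]
    - [0,0,-45,0,0,3,1]
    - [0,0,-45,0,0,3,1]
    - [0,0,-45,0,0,3,1]
    - [0,0,-45,0,0,3,1]
    - [0,0,-45,0,0,2.5,1]
    - [0,0,0,0,0,0,1]

```text
time_s: 1.08
position: [0.1651, -0.5248, 0.5042]
tool_rot: [[1.0, -0.001, 0.001], [-0.001, -1.0, -0.006], [0.001, 0.006, -1.0]]
ft_force: [0.3, 0.0, -0.2]
grip_width: 0.0851
gripper_force: 0.0
```

apply_moves:
  series:
    - [22,-50,0,0,0,0,1]
    - [22,-50,0,0,0,0,1]
    - [22,-50,0,0,0,0,1]
    - [22,-50,0,0,0,0,1]
    - [22,-50,0,0,0,0,1]
    - [22,-50,0,0,0,0,1]
    - [22,-50,0,0,0,0,1]
    - [22,-50,0,0,0,0,1]
    - [22,-50,0,0,0,0,1]
    - [22,-50,0,0,0,0,1]
    - [22,-50,0,0,0,0,1]
    - [22,-50,0,0,0,0,1]

```text
time_s: 2.58
position: [0.4297, 0.0771, 0.5003]
tool_rot: [[1.0, -0.0, -0.002], [-0.0, -1.0, 0.0], [-0.002, -0.0, -1.0]]
ft_force: [-0.0, -1.4, 0.1]
grip_width: 0.0853
gripper_force: 0.0
```

apply_moves:
  series:
    - [20,0,-20,0,0,0,1]
    - [0,0,50,0,0,0,1]
    - [0,0,50,0,0,0,1]
    - [0,0,50,0,0,0,1]
    - [0,0,50,0,0,0,1]
    - [0,0,0,0,0,0,1]
    - [0,0,0,0,0,0,1]

```text
time_s: 3.45
position: [0.4501, 0.0751, 0.3231]
tool_rot: [[1.0, -0.001, 0.003], [-0.001, -1.0, -0.0], [0.003, 0.0, -1.0]]
ft_force: [0.1, 1.0, 0.6]
grip_width: 0.085
gripper_force: 0.0
```

Run:
```python
from h import *
s,im=shot("wrist","pics/w1.png"); print(s["position"],s["q"])
C=cloud(s,im)
# jar/tin tops from depth
for n,lo,hi in(("jar",.098,.115),("tin",.066,.08)):
    m=((C[...,2]>lo)&(C[...,2]<hi)).astype(np.uint8); k,l,st,c=cv2.connectedComponentsWithStats(m)
    for i in range(1,k):
        if st[i,4]>150:
            Q=C[l==i]; print(n,st[i,4],c[i],np.round(np.median(Q,0),4),np.round((Q.max(0)+Q.min(0))/2,4),np.round(np.ptp(Q,0),4))
```

```text
[0.45009984 0.07512199 0.32314871] [-5.44621537e+00  8.94284449e+00  7.73372128e+01  5.42206072e-04
  9.35635592e+01  8.45837409e+01]
jar 832 [231.85576923 161.71995192] [0.4521 0.1005 0.104 ] [0.4514 0.1005 0.1022] [0.0394 0.0391 0.0084]
tin 1367 [330.13313826 168.71762985] [ 0.4355 -0.0292  0.0684] [ 0.4359 -0.0287  0.0695] [0.0564 0.0565 0.0069]
```

View pics/w1.png

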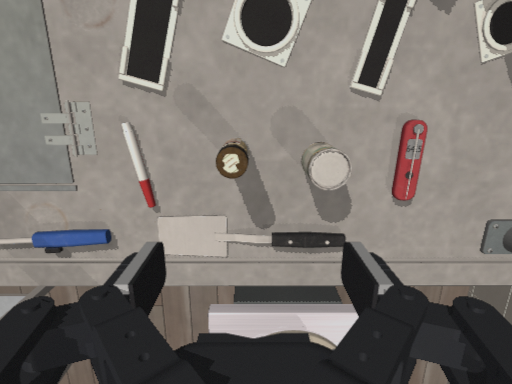

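The wrist view shows the jar at (232,162), tin (330,169), pen (138,165) and thermometer (409,160). Depth gives tops of 0.104 and 0.069 m with the right diameters. I'll grasp the jar now.

apply_moves:
  series:
    - [2,-26,30,0,0,0,1]
    - [0,0,50,0,0,0,1]
    - [0,0,50,0,0,0,1]
    - [0,0,50,0,0,0,1]
    - [0,0,40,0,0,0,1]
    - [0,0,30,0,0,0,1]
    - [0,0,22,0,0,0,1]
    - [0,0,0,0,0,0,1]
    - [0,0,0,0,0,0,1]

```text
time_s: 4.62
position: [0.4528, 0.1012, 0.0507]
tool_rot: [[1.0, -0.001, 0.003], [-0.001, -1.0, -0.0], [0.003, 0.0, -1.0]]
ft_force: [-0.2, -0.4, 0.4]
grip_width: 0.0856
gripper_force: 0.0
```

apply_moves:
  series:
    - [0,0,0,0,0,0,0.6]
    - [0,0,0,0,0,0,0.5]
    - [0,0,0,0,0,0,0.4]
    - [0,0,0,0,0,0,0.2]
    - [0,0,0,0,0,0,0.2]
    - [0,0,0,0,0,0,0.2]
    - [0,0,0,0,0,0,0.2]
    - [0,0,0,0,0,0,0.2]
  grip_force: 30

```text
time_s: 5.62
position: [0.4518, 0.1013, 0.0498]
tool_rot: [[1.0, -0.001, 0.001], [-0.001, -1.0, 0.0], [0.001, -0.0, -1.0]]
ft_force: [-1.0, 1.0, 6.3]
grip_width: 0.0403
gripper_force: 29.7
```

apply_moves:
  series:
    - [0,0,-20,0,0,0,0.2]
    - [0,0,-40,0,0,0,0.2]
    - [0,0,-50,0,0,0,0.2]
    - [0,0,-50,0,0,0,0.2]
    - [10,30,-30,0,0,0,0.2]
    - [15,45,0,0,0,0,0.2]
    - [15,45,0,0,0,0,0.2]
    - [15,45,0,0,0,0,0.2]
    - [15,45,0,0,0,0,0.2]
    - [15,45,0,0,0,0,0.2]
    - [15,45,0,0,0,0,0.2]
    - [0,0,0,0,0,0,0.2]

```text
time_s: 7.12
position: [0.5514, -0.2016, 0.238]
tool_rot: [[1.0, -0.004, -0.002], [-0.004, -1.0, 0.0], [-0.002, -0.0, -1.0]]
ft_force: [-0.1, 0.8, -1.8]
grip_width: 0.0402
gripper_force: 30.9
```

```bash
cat >> h.py <<'E'
def darks(s,im,show=True,amin=600):
    """dark recess blobs -> world rect on floor plane z=.003, via contour"""
    hsv=cv2.cvtColor(im["frame"],cv2.COLOR_RGB2HSV); m=(hsv[...,2]<60).astype(np.uint8)
    k,l,st,c=cv2.connectedComponentsWithStats(m); out=[]
    for i in range(1,k):
        if st[i,4]<amin: continue
        v,u=np.nonzero(l==i); P=onplane(s,im,u,v,.003)[:,:2]*1000
        r=cv2.minAreaRect(P.astype(np.float32)); (w,h),a=r[1],r[2]
        if w<h: a+=90;w,h=h,w
        if 400<r[0][0]<800: print("dark px",np.round(c[i]),"world",np.round(r[0],1),"mean",np.round(P.mean(0),1),"size",np.round([w,h],1),"ang",round((a+90)%180-90,1),"edge",st[i,0]==0 or st[i,1]==0 or st[i,0]+st[i,2]>=512)
E
python3 - <<'E'
from h import *
s,im=shot("wrist","pics/w2.png"); print(s["position"]); darks(s,im)
E
```

```text
[ 0.55137058 -0.20163224  0.23800868]
dark px [177. 102.] world [ 617.5 -109.9] mean [ 621.6 -110.8] size [146.7  27.3] ang -14.9 edge False
dark px [36. 93.] world [632.8  56.8] mean [634.   56.7] size [68.1 67.1] ang -0.2 edge False
dark px [315.  97.] world [ 626.7 -276.6] mean [ 627.1 -276.6] size [51.8 50.5] ang 2.0 edge False
```

View pics/w2.png

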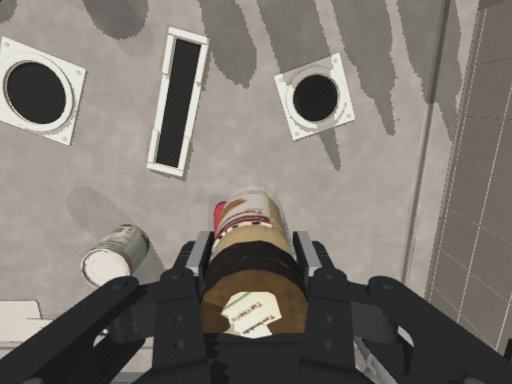

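The jar is held upright. The small well is at pixel (315,97), which is world (0.627,-0.277).

apply_moves:
  series:
    - [38,38,0,0,0,0,0.2]
    - [38,37,0,0,0,0,0.2]
    - [0,0,40,0,0,0,0.2]
    - [0,0,50,0,0,0,0.2]
    - [0,0,40,0,0,0,0.2]
    - [0,0,20,0,0,0,0.2]
    - [0,0,0,0,0,0,0.2]
    - [0,0,0,0,0,0,0.2]

```text
time_s: 8.18
position: [0.6277, -0.2736, 0.0908]
tool_rot: [[1.0, 0.0, 0.002], [0.0, -1.0, -0.001], [0.002, 0.001, -1.0]]
ft_force: [0.1, 1.1, -0.5]
grip_width: 0.0402
gripper_force: 31.0
```

Run:
```python
from h import *
s,im=shot("wrist","pics/w3.png"); print(s["position"],s["ft_force"])
```

```text
[ 0.62771544 -0.27356854  0.09076167] [ 0.09882507  1.13369487 -0.52672323]
```

View pics/w3.png

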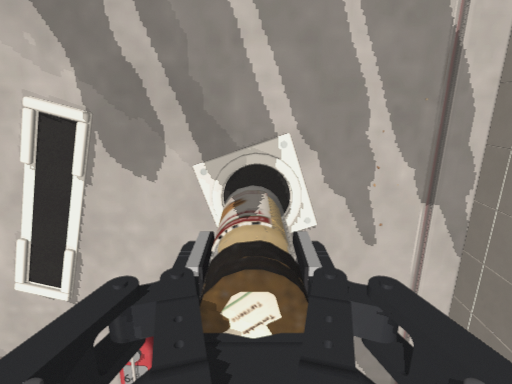

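The jar base sits over the recess at about (255,195). I'll shift it 3 mm and lower.

apply_moves:
  series:
    - [-1,3,15,0,0,0,0.2]
    - [0,0,15,0,0,0,0.2]
    - [0,0,5,0,0,0,0.2]
    - [0,0,1,0,0,0,0.2]
    - [0,0,0,0,0,0,0.2]
    - [0,0,0,0,0,0,0.2]

```text
time_s: 8.98
position: [0.6262, -0.277, 0.0533]
tool_rot: [[1.0, -0.001, 0.0], [-0.001, -1.0, -0.0], [0.0, 0.0, -1.0]]
ft_force: [-0.2, 0.3, -1.9]
grip_width: 0.0402
gripper_force: 31.1
```

apply_moves:
  series:
    - [0,0,0.5,0,0,0,0.2]
    - [0,0,0,0,0,0,0.2]
    - [0,0,0,0,0,0,0.55]
    - [0,0,0,0,0,0,0.7]
    - [0,0,0,0,0,0,1]
    - [0,0,0,0,0,0,1]
    - [0,0,0,0,0,0,1]
    - [0,0,-30,0,0,0,1]
    - [0,0,-50,0,0,0,1]
    - [0,0,-50,0,0,0,1]
    - [0,0,-30,0,0,0,1]
    - [0,0,0,0,0,0,1]

```text
time_s: 10.48
position: [0.6268, -0.2773, 0.2155]
tool_rot: [[1.0, -0.001, 0.004], [-0.001, -1.0, -0.003], [0.004, 0.003, -1.0]]
ft_force: [-0.9, 0.1, -0.8]
grip_width: 0.0854
gripper_force: 0.0
```

Run:
```python
from h import *
s,im=shot("wrist","pics/w4.png"); print(s["position"]); darks(s,im)
C=cloud(s,im); m=(C[...,2]>.10)&(C[...,2]<.125)&(np.hypot(C[...,0]-.627,C[...,1]+.277)<.05); Q=C[m]; print(len(Q),np.median(Q,0),(Q.max(0)+Q.min(0))/2,np.ptp(Q,0))
```

```text
[ 0.62682862 -0.27728507  0.21548938]
dark px [114. 168.] world [ 617.8 -110. ] mean [ 622. -111.] size [147.   27.2] ang -14.7 edge False
dark px [253. 339.] world [ 407.4 -283.8] mean [ 370.2 -278.9] size [774.7 233.4] ang 89.7 edge True
1615 [ 0.62751078 -0.27700613  0.10713754] [ 0.62610796 -0.27697164  0.10476759] [0.04004452 0.03866791 0.00953381]
```

The jar is seated: its top reads 0.107 m and it is centred. Next is the tin.

apply_moves:
  series:
    - [-32,-41,0,0,0,0,1]
    - [-32,-41,0,0,0,0,1]
    - [-32,-41,0,0,0,0,1]
    - [-32,-41,0,0,0,0,1]
    - [-32,-42,0,0,0,0,1]
    - [-31,-42,0,0,0,0,1]
    - [0,0,30,0,0,0,1]
    - [0,0,30,0,0,0,1]
    - [0,0,20,0,0,0,1]
    - [0,0,0,0,0,0,1]
    - [0,0,0,0,0,0,1]

```text
time_s: 11.9
position: [0.4354, -0.0288, 0.133]
tool_rot: [[1.0, -0.001, -0.0], [-0.001, -1.0, 0.0], [-0.0, -0.0, -1.0]]
ft_force: [-0.0, 0.1, 1.1]
grip_width: 0.0854
gripper_force: 0.0
```

Run:
```python
from h import *
s,im=shot("wrist","pics/w5.png"); print(s["position"])
C=cloud(s,im); m=(C[...,2]>.06)&(C[...,2]<.08)&(np.hypot(C[...,0]-.436,C[...,1]+.029)<.05); Q=C[m]; print(len(Q),np.median(Q,0),(Q.max(0)+Q.min(0))/2,np.ptp(Q,0))
```

```text
[ 0.4353772  -0.0288158   0.13296081]
4718 [ 0.43643646 -0.02834014  0.06831547] [ 0.43554919 -0.02831916  0.06643261] [0.05737253 0.05657801 0.01270022]
```

apply_moves:
  series:
    - [0,0,40,0,0,0,1]
    - [0,0,35,0,0,0,1]
    - [0,0,22,0,0,0,1]
    - [0,0,0,0,0,0,1]
    - [0,0,0,0,0,0,0.75]
    - [0,0,0,0,0,0,0.65]
    - [0,0,0,0,0,0,0.4]
    - [0,0,0,0,0,0,0.4]
    - [0,0,0,0,0,0,0.4]
    - [0,0,0,0,0,0,0.4]
  grip_force: 35

```text
time_s: 13.2
position: [0.436, -0.029, 0.0371]
tool_rot: [[1.0, -0.001, 0.002], [-0.001, -1.0, -0.001], [0.002, 0.001, -1.0]]
ft_force: [-1.9, 0.3, 5.3]
grip_width: 0.0566
gripper_force: 36.2
```

apply_moves:
  series:
    - [0,0,-15,0,0,0,0.4]
    - [0,0,-40,0,0,0,0.4]
    - [0,0,-40,0,0,0,0.4]
    - [30,-15,-5,0,0,0,0.4]
    - [40,-17,0,0,0,0,0.4]
    - [40,-17,0,0,0,0,0.4]
    - [40,-17,0,0,0,0,0.4]
    - [30,-13,0,0,0,0,0.4]
    - [17,-7,0,0,0,0,0.4]
    - [0,0,20,0,0,0,0.4]
    - [0,0,20,0,0,0,0.4]
    - [0,0,0,0,0,0,0.4]

```text
time_s: 14.7
position: [0.6316, 0.0572, 0.0951]
tool_rot: [[1.0, -0.001, -0.003], [-0.001, -1.0, 0.0], [-0.003, -0.0, -1.0]]
ft_force: [0.5, -0.3, -0.7]
grip_width: 0.0565
gripper_force: 38.2
```

Run:
```python
from h import *
s,im=shot("wrist","pics/w6.png"); print(s["position"],s["ft_force"]); darks(s,im)
```

```text
[0.63160932 0.05716258 0.09508658] [ 0.53945984 -0.29299176 -0.65696357]
dark px [191.  31.] world [747.  100.3] mean [750.7 100.1] size [74.6 45.8] ang 90.0 edge True
dark px [ 59. 197.] world [622.  216.7] mean [627.3 215.6] size [137.4  46. ] ang -15.1 edge False
dark px [280. 319.] world [562.   54.3] mean [505.3  34.7] size [514.6 260.6] ang 89.9 edge True
dark px [253. 170.] world [646.8  56.7] mean [650.7  56.6] size [68.6 42.4] ang 89.2 edge False
```

View pics/w6.png

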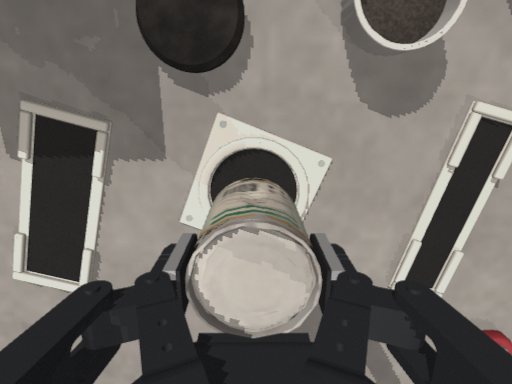

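The tin is over the large well, whose centre is about (0.6335, 0.0567). I'll shift 2 mm and lower.

apply_moves:
  series:
    - [2,0,20,0,0,0,0.4]
    - [0,0,20,0,0,0,0.4]
    - [0,0,10,0,0,0,0.4]
    - [0,0,4,0,0,0,0.4]
    - [0,0,0.5,0,0,0,0.4]
    - [0,0,0,0,0,0,0.4]

```text
time_s: 15.5
position: [0.6348, 0.0571, 0.042]
tool_rot: [[1.0, -0.001, 0.001], [-0.001, -1.0, -0.0], [0.001, 0.0, -1.0]]
ft_force: [-0.0, -0.4, -1.2]
grip_width: 0.0562
gripper_force: 38.2
```

apply_moves:
  series:
    - [-1,0,1.5,0,0,0,0.4]
    - [0,0,0,0,0,0,0.4]
    - [0,0,0,0,0,0,0.7]
    - [0,0,0,0,0,0,0.8]
    - [0,0,0,0,0,0,1]
    - [0,0,0,0,0,0,1]
    - [0,0,0,0,0,0,1]
    - [0,0,-20,0,0,0,1]
    - [0,0,-40,0,0,0,1]
    - [0,0,-50,0,0,0,1]
    - [0,0,-40,0,0,0,1]
    - [0,0,0,0,0,0,1]

```text
time_s: 17.0
position: [0.6345, 0.057, 0.1934]
tool_rot: [[1.0, -0.001, 0.007], [-0.001, -1.0, -0.001], [0.007, 0.001, -1.0]]
ft_force: [0.1, -0.3, -0.5]
grip_width: 0.0857
gripper_force: 0.0
```

Run:
```python
from h import *
s,im=shot("wrist","pics/w7.png"); print(s["position"]); darks(s,im)
C=cloud(s,im); m=(C[...,2]>.065)&(C[...,2]<.085)&(np.hypot(C[...,0]-.633,C[...,1]-.057)<.05); Q=C[m]; print(len(Q),np.median(Q,0),(Q.max(0)+Q.min(0))/2,np.ptp(Q,0))
```

```text
[0.63454395 0.05703573 0.19335795]
dark px [100.  18.] world [787.7 237.5] mean [786.6 208.2] size [140.8  29.9] ang 90.0 edge True
dark px [348.  16.] world [784.6 -39.2] mean [788.3 -37.3] size [57.6 34. ] ang -77.0 edge False
dark px [210.  46.] world [760.5  99.7] mean [761.4  99.9] size [73.7 71.9] ang 47.8 edge False
dark px [113. 176.] world [622. 217.] mean [625.7 216. ] size [137.1  45.6] ang -15.3 edge False
dark px [400. 179.] world [ 617.8 -109.2] mean [ 621.9 -110.4] size [147.1  27.3] ang -15.1 edge False
dark px [255. 339.] world [434.1  52.6] mean [400.1  53.7] size [724.7 217.9] ang 89.9 edge True
2980 [0.63337977 0.05668569 0.07133853] [0.63307269 0.05665092 0.07070604] [0.05655309 0.05651683 0.01064695]
```

The tin is seated: its top is up 3 mm and it is centred. Next is the thermometer.

apply_moves:
  series:
    - [0,0,-30,0,0,0,1]
    - [-38,37,0,0,0,0,1]
    - [-38,37,0,0,0,0,1]
    - [-38,37,0,0,0,0,1]
    - [-38,37,0,0,0,0,1]
    - [-38,37,0,0,0,0,1]
    - [-38,37,0,0,0,0,1]
    - [0,0,0,0,0,0,1]
    - [0,0,0,0,0,0,1]

```text
time_s: 18.18
position: [0.4053, -0.1645, 0.2192]
tool_rot: [[1.0, -0.001, -0.001], [-0.001, -1.0, 0.001], [-0.001, -0.001, -1.0]]
ft_force: [-0.1, 0.2, -0.5]
grip_width: 0.0851
gripper_force: 0.0
```

```bash
cat >> h.py <<'E'
def blob(s,im,mask,z,near,amin=300):
    k,l,st,c=cv2.connectedComponentsWithStats(mask.astype(np.uint8))
    for i in range(1,k):
        if st[i,4]<amin: continue
        cs,_=cv2.findContours((l==i).astype(np.uint8),cv2.RETR_EXTERNAL,cv2.CHAIN_APPROX_NONE)
        f=np.zeros((384,512),np.uint8); cv2.drawContours(f,cs,-1,1,-1); v,u=np.nonzero(f)
        P=onplane(s,im,u,v,z)[:,:2]*1000; r=cv2.minAreaRect(P.astype(np.float32)); (w,h),a=r[1],r[2]
        if w<h: a+=90;w,h=h,w
        if np.hypot(*(np.array(r[0])-near))<90: print("blob px",np.round(c[i]),"rect",np.round(r[0],1),"mean",np.round(P.mean(0),1),"size",np.round([w,h],1),"ang",round((a+90)%180-90,1),"pca",round(np.degrees(np.arctan(np.divide(*np.linalg.eigh(np.cov(P.T))[1][::-1,1]))),1))
def redm(im):
    h=cv2.cvtColor(im["frame"],cv2.COLOR_RGB2HSV); return ((h[...,0]<8)|(h[...,0]>172))&(h[...,1]>120)&(h[...,2]>50)
E
python3 - <<'E'
from h import *
s,im=shot("wrist","pics/w8.png"); print(s["position"])
blob(s,im,redm(im),.012,(436,-165))
C=cloud(s,im); m=(C[...,2]>.01)&(C[...,2]<.03); blob(s,im,m,.016,(436,-165))
E
```

```text
[ 0.40530593 -0.16446503  0.21915867]
blob px [253. 142.] rect [ 434.8 -165.2] mean [ 437.8 -165.2] size [123.7  32.7] ang -1.8 pca -1.8
blob px [254. 136.] rect [ 435.3 -165.6] mean [ 438.5 -165.7] size [122.4  33.5] ang -1.8 pca -1.8
```

View pics/w8.png

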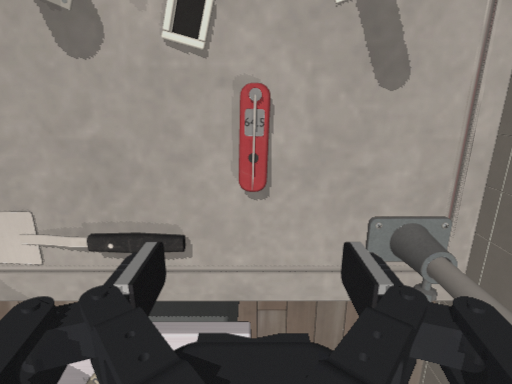

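The thermometer is at (253,142), which is world (0.435,-0.165), angle -1.8°. Its 124x33 size matches.

apply_moves:
  series:
    - [30,1,0,0,0,1.8,1]
    - [0,0,50,0,0,0,1]
    - [0,0,50,0,0,0,1]
    - [0,0,50,0,0,0,1]
    - [0,0,40,0,0,0,1]
    - [0,0,16,0,0,0,1]
    - [0,0,10,0,0,0,1]
    - [0,0,0,0,0,0,1]
    - [0,0,0,0,0,0,1]

```text
time_s: 19.35
position: [0.4358, -0.1658, 0.0044]
tool_rot: [[1.0, -0.032, 0.001], [-0.032, -1.0, -0.001], [0.001, 0.001, -1.0]]
ft_force: [0.4, 0.2, -0.3]
grip_width: 0.0855
gripper_force: 0.0
```

apply_moves:
  series:
    - [0,0,0,0,0,0,0.6]
    - [0,0,0,0,0,0,0.5]
    - [0,0,0,0,0,0,0.45]
    - [0,0,0,0,0,0,0.2]
    - [0,0,0,0,0,0,0.2]
    - [0,0,0,0,0,0,0.2]
    - [0,0,0,0,0,0,0.2]
  grip_force: 40

```text
time_s: 20.23
position: [0.4353, -0.1659, 0.0042]
tool_rot: [[0.999, -0.032, 0.0], [-0.032, -0.999, -0.0], [0.0, 0.0, -1.0]]
ft_force: [-1.5, 0.3, 6.3]
grip_width: 0.0327
gripper_force: 39.7
```

apply_moves:
  series:
    - [0,0,-20,0,0,0,0.2]
    - [0,0,-50,0,0,0,0.2]
    - [0,0,-55,0,0,0,0.2]
    - [15,-34,-50,0,0,0,0.2]
    - [20,-45,0,0,0,0,0.2]
    - [20,-45,0,0,0,0,0.2]
    - [20,-45,0,0,0,0,0.2]
    - [20,-45,0,0,0,0,0.2]
    - [20,-45,0,0,0,0,0.2]
    - [20,-45,0,0,0,0,0.2]
    - [20,-45,0,0,0,0,0.2]
    - [20,-40,0,0,0,0,0.2]

```text
time_s: 21.72
position: [0.6229, 0.219, 0.1785]
tool_rot: [[0.999, -0.032, -0.001], [-0.032, -0.999, -0.0], [-0.001, 0.0, -1.0]]
ft_force: [0.1, 0.0, 0.5]
grip_width: 0.0322
gripper_force: 40.5
```

apply_moves:
  series:
    - [0,0,0,0,0,5,0.2]
    - [0,0,0,0,0,5,0.2]
    - [0,0,30,0,0,3.4,0.2]
    - [0,0,30,0,0,0,0.2]
    - [0,0,20,0,0,0,0.2]
    - [0,0,0,0,0,0,0.2]
    - [0,0,0,0,0,0,0.2]

```text
time_s: 22.6
position: [0.623, 0.2174, 0.0997]
tool_rot: [[0.965, -0.263, 0.001], [-0.263, -0.965, 0.0], [0.001, -0.001, -1.0]]
ft_force: [-0.3, 0.1, -0.3]
grip_width: 0.0323
gripper_force: 40.5
```

Run:
```python
from h import *
s,im=shot("wrist","pics/w9.png"); print(s["position"],s["tool_rot"])
h=cv2.cvtColor(im["frame"],cv2.COLOR_RGB2HSV); blob(s,im,redm(im),s["position"][2]+.006,(622,217)); darks(s,im)
```

```text
[0.62304923 0.21744072 0.09974295] [[ 9.64857241e-01 -2.62771655e-01  1.24990580e-03]
 [-2.62772084e-01 -9.64857915e-01  1.89826459e-04]
 [ 1.15610049e-03 -5.11595784e-04 -9.99999201e-01]]
blob px [253. 235.] rect [627.9 215.8] mean [629.7 215.3] size [114.5  34.1] ang -15.2 pca -15.2
dark px [364.   8.] world [731.3 106.3] mean [732.7 106.1] size [56.5 13.1] ang 74.8 edge True
dark px [428. 121.] world [637.6  66.3] mean [642.7  71. ] size [69.4 47.9] ang -25.9 edge False
dark px [253. 118.] world [678.7 201.9] mean [681.  201.2] size [45.4 19.7] ang 74.8 edge False
dark px [253. 335.] world [506.7 246.2] mean [482.3 255.7] size [523.  168.1] ang 74.7 edge True
```

View pics/w9.png

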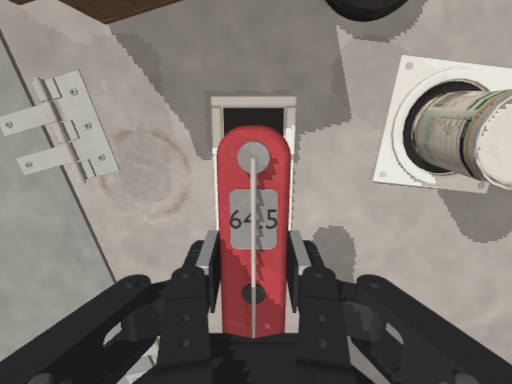

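The thermometer is aligned with the tray, with both centred on pixel column 253. Lowering.

apply_moves:
  series:
    - [-1,0,40,0,0,0,0.2]
    - [0,0,30,0,0,0,0.2]
    - [0,0,12,0,0,0,0.2]
    - [0,0,6,0,0,0,0.2]
    - [0,0,3,0,0,0,0.2]
    - [0,0,0,0,0,0,0.2]
    - [0,0,0,0,0,0,0.2]

```text
time_s: 23.52
position: [0.622, 0.2177, 0.0085]
tool_rot: [[0.965, -0.263, 0.001], [-0.263, -0.965, 0.0], [0.001, -0.0, -1.0]]
ft_force: [0.7, -0.9, -0.3]
grip_width: 0.0326
gripper_force: 40.5
```

apply_moves:
  series:
    - [0,0,1,0,0,0,0.2]
    - [0,0,0,0,0,0,0.2]
    - [0,0,0,0,0,0,0.5]
    - [0,0,0,0,0,0,0.7]
    - [0,0,0,0,0,0,1]
    - [0,0,0,0,0,0,1]
    - [0,0,0,0,0,0,1]
    - [0,0,-30,0,0,0,1]
    - [0,0,-50,0,0,0,1]
    - [0,0,-50,0,0,0,1]
    - [0,0,-50,0,0,0,1]
    - [0,0,0,0,0,0,1]

```text
time_s: 25.02
position: [0.6231, 0.218, 0.1914]
tool_rot: [[0.965, -0.263, 0.008], [-0.263, -0.965, 0.001], [0.008, -0.004, -1.0]]
ft_force: [0.5, 0.7, -0.6]
grip_width: 0.0856
gripper_force: 0.0
```

Run:
```python
from h import *
s,im=shot("wrist","pics/w10.png"); print(s["position"]); blob(s,im,redm(im),.016,(622,217))
C=cloud(s,im);
for t in(-50,-30,30,50):
    p=np.array([.622+t*.000965,.217-t*.000263]); m=np.hypot(C[...,0]-p[0],C[...,1]-p[1])<.008; print(t,np.round(np.median(C[m][:,2]),4))
```

```text
[0.62306579 0.21796655 0.19141051]
blob px [254. 174.] rect [621.7 217.3] mean [624.6 216.5] size [122.9  34.3] ang -15.1 pca -15.3
-50 0.0181
-30 0.0182
30 0.0188
50 0.0225
```

View pics/w10.png

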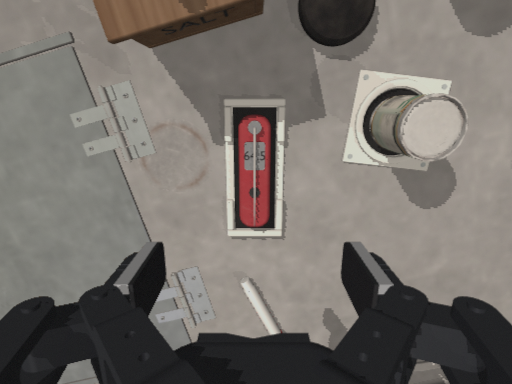

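The thermometer is inside the tray at (254,174), level at about 18 mm. Next is the pen.

apply_moves:
  series:
    - [-43,4,-10,0,0,0,1]
    - [-43,4,-10,0,0,0,1]
    - [-43,4,0,0,0,0,1]
    - [-43,4,0,0,0,0,1]
    - [-43,4,0,0,0,0,1]
    - [0,0,0,0,0,-9,1]
    - [0,0,0,0,0,-9,1]
    - [0,0,0,0,0,-8,1]
    - [0,0,0,0,0,0,1]
    - [0,0,0,0,0,0,1]

```text
time_s: 26.32
position: [0.4087, 0.2548, 0.2062]
tool_rot: [[0.983, 0.184, -0.001], [0.184, -0.983, -0.0], [-0.001, 0.0, -1.0]]
ft_force: [-0.1, -0.1, 0.4]
grip_width: 0.0853
gripper_force: 0.0
```

Run:
```python
from h import *
s,im=shot("wrist","pics/w11.png"); print(s["position"],s["q"])
h=cv2.cvtColor(im["frame"],cv2.COLOR_RGB2HSV); w=(h[...,2]>185)&(h[...,1]<35)
m=redm(im)|w; m[250:]=False
blob(s,im,redm(im),.008,(450,258),100); blob(s,im,w,.008,(450,258),100)
blob(s,im,cv2.morphologyEx(m.astype(np.uint8),cv2.MORPH_CLOSE,np.ones((5,5))),.008,(450,258))
```

```text
[0.40873874 0.25475388 0.20618174] [1.78132211e+01 1.62571250e+01 8.72421239e+01 3.12927085e-04
 7.65783640e+01 9.72053270e+01]
blob px [259. 188.] rect [382.2 242.8] mean [384.2 242.9] size [45.6 15.1] ang 11.2 pca 11.6
blob px [257. 128.] rect [449.1 257. ] mean [451.8 257.5] size [88.9 10.1] ang 11.1 pca 11.4
blob px [258. 150.] rect [426.4 251.6] mean [427.5 252.2] size [135.7  15.1] ang 11.2 pca 11.9
```

View pics/w11.png

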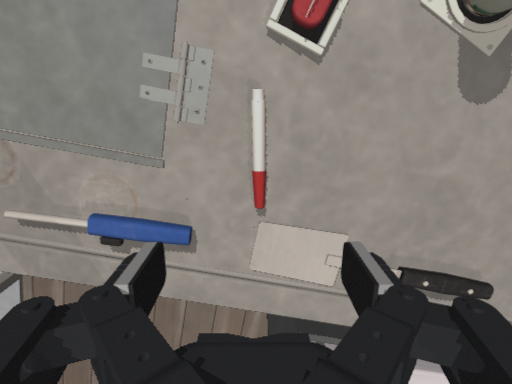

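The pen runs from (258,90) to (260,207). It measures 135.7 mm, centred at (0.4264,0.2516), angle 11.2°.

apply_moves:
  series:
    - [17,6,0,0,0,-0.7,1]
    - [0,0,50,0,0,0,1]
    - [0,0,50,0,0,0,1]
    - [0,0,50,0,0,0,1]
    - [0,0,30,0,0,0,1]
    - [0,0,16,0,0,0,1]
    - [0,0,6,0,0,0,1]
    - [0,0,0,0,0,0,1]
    - [0,0,0,0,0,0,1]

```text
time_s: 27.5
position: [0.4274, 0.2522, 0.0055]
tool_rot: [[0.98, 0.199, 0.001], [0.199, -0.98, 0.0], [0.001, -0.0, -1.0]]
ft_force: [-0.3, -0.0, -0.3]
grip_width: 0.0853
gripper_force: 0.0
```

apply_moves:
  series:
    - [0,0,0,0,0,0,0.5]
    - [0,0,0,0,0,0,0.4]
    - [0,0,0,0,0,0,0.3]
    - [0,0,0,0,0,0,0.2]
    - [0,0,0,0,0,0,0.05]
    - [0,0,0,0,0,0,0.05]
    - [0,0,0,0,0,0,0.05]
    - [0,0,0,0,0,0,0.05]
  grip_force: 25

```text
time_s: 28.5
position: [0.4268, 0.2522, 0.005]
tool_rot: [[0.98, 0.199, 0.0], [0.199, -0.98, 0.0], [0.0, -0.0, -1.0]]
ft_force: [-0.6, -0.1, 5.0]
grip_width: 0.0146
gripper_force: 24.7
```

apply_moves:
  series:
    - [0,0,-15,0,0,0,0.05]
    - [0,0,-45,0,0,0,0.05]
    - [0,0,-55,0,0,0,0.05]
    - [10,33,-45,0,0,0,0.05]
    - [13,45,0,0,0,0,0.05]
    - [13,45,0,0,0,0,0.05]
    - [13,45,0,0,0,0,0.05]
    - [13,45,0,0,0,0,0.05]
    - [13,45,0,0,0,0,0.05]
    - [13,45,0,0,0,0,0.05]
    - [13,45,0,0,0,0,0.05]
    - [14,45,0,0,0,0,0.05]

```text
time_s: 30.0
position: [0.6181, -0.1117, 0.1643]
tool_rot: [[0.98, 0.199, -0.001], [0.199, -0.98, 0.0], [-0.001, -0.0, -1.0]]
ft_force: [0.3, 0.4, 0.6]
grip_width: 0.0141
gripper_force: 24.5
```

apply_moves:
  series:
    - [0,0,0,0,0,7,0.05]
    - [0,0,0,0,0,7,0.05]
    - [0,0,0,0,0,7,0.05]
    - [0,0,30,0,0,5.5,0.05]
    - [0,0,30,0,0,0,0.05]
    - [0,0,0,0,0,0,0.05]
    - [0,0,0,0,0,0,0.05]

```text
time_s: 30.88
position: [0.6181, -0.1104, 0.1058]
tool_rot: [[0.966, -0.259, 0.001], [-0.259, -0.966, -0.001], [0.001, 0.0, -1.0]]
ft_force: [-0.3, 1.2, 1.3]
grip_width: 0.0144
gripper_force: 24.6
```

Run:
```python
from h import *
s,im=shot("wrist","pics/w12.png"); p=s["position"]; print(p,s["tool_rot"][0],s["grip_width"])
h=cv2.cvtColor(im["frame"],cv2.COLOR_RGB2HSV); darks(s,im,amin=200)
```

```text
[ 0.61813309 -0.1103849   0.10583522] [ 0.96578066 -0.2593568   0.00133278] 0.014376787877032511
dark px [54. 20.] world [776.4  -4.1] mean [780.1  -4.6] size [39.4 19.9] ang -30.3 edge True
dark px [438. 123.] world [ 629.6 -270.6] mean [ 633.3 -267.2] size [52.8 38.2] ang -26.3 edge False
dark px [252. 332.] world [550.6 -95.7] mean [475.1 -71.8] size [536.2 283.5] ang 74.9 edge True
dark px [ 77. 212.] world [636.6  47.7] mean [638.7  41.5] size [69.3 47.7] ang 19.8 edge False
```

View pics/w12.png

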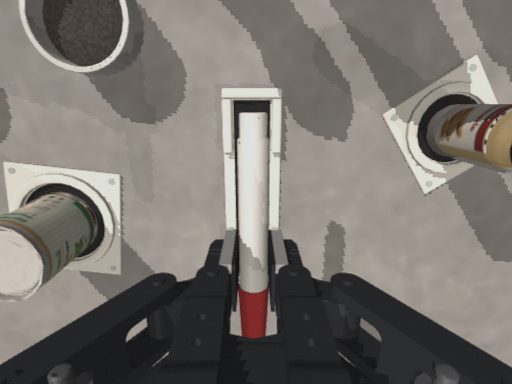

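The pen is aligned with the narrow tray: pen on column 253, tray on column 251.5. Lowering.

apply_moves:
  series:
    - [0,-1,40,0,0,0,0.05]
    - [0,0,35,0,0,0,0.05]
    - [0,0,12,0,0,0,0.05]
    - [0,0,6,0,0,0,0.05]
    - [0,0,3,0,0,0,0.05]
    - [0,0,0,0,0,0,0.05]
    - [0,0,0,0,0,0,0.05]

```text
time_s: 31.8
position: [0.6182, -0.1093, 0.0095]
tool_rot: [[0.966, -0.259, 0.001], [-0.259, -0.966, -0.0], [0.001, 0.0, -1.0]]
ft_force: [1.5, -0.9, -0.5]
grip_width: 0.0143
gripper_force: 24.6
```

apply_moves:
  series:
    - [0,0,1.5,0,0,0,0.05]
    - [0,0,0,0,0,0,0.05]
    - [0,0,0,0,0,0,0.25]
    - [0,0,0,0,0,0,0.4]
    - [0,0,0,0,0,0,0.7]
    - [0,0,0,0,0,0,1]
    - [0,0,0,0,0,0,1]
    - [0,0,0,0,0,0,1]
    - [0,0,-30,0,0,0,1]
    - [0,0,-50,0,0,0,1]
    - [0,0,-50,0,0,0,1]
    - [0,0,-50,0,0,0,1]

```text
time_s: 33.3
position: [0.6176, -0.1091, 0.189]
tool_rot: [[0.966, -0.259, 0.0], [-0.259, -0.966, 0.0], [-0.0, -0.0, -1.0]]
ft_force: [0.1, -0.8, -0.4]
grip_width: 0.0852
gripper_force: 0.0
```

apply_moves:
  series:
    - [-40,0,-20,0,0,0,1]
    - [-40,0,-20,0,0,0,1]
    - [0,0,-10,0,0,0,1]
    - [0,0,0,0,0,0,1]
    - [0,0,0,0,0,0,1]
    - [0,0,0,0,0,0,1]

```text
time_s: 34.05
position: [0.5409, -0.0886, 0.2363]
tool_rot: [[0.966, -0.259, -0.002], [-0.259, -0.966, 0.001], [-0.002, -0.0, -1.0]]
ft_force: [-0.0, -0.6, 0.3]
grip_width: 0.0855
gripper_force: 0.0
```

Run:
```python
from h import *
s,im=shot("wrist","pics/w13.png"); print(s["position"]);C=cloud(s,im)
for t in range(-60,61,15):
    p=np.array([.618+t*.000966,-.1096-t*.000259]); m=np.hypot(C[...,0]-p[0],C[...,1]-p[1])<.005; print(t,np.round(np.percentile(C[m][:,2],[50,90]),4))
```

```text
[ 0.54091569 -0.08859114  0.23631953]
-60 [0.016  0.0169]
-45 [0.0167 0.0177]
-30 [0.0174 0.0189]
-15 [0.0171 0.0185]
0 [0.0171 0.018 ]
15 [0.0172 0.0182]
30 [0.0172 0.0183]
45 [0.017  0.0181]
60 [0.0161 0.0174]
```

View pics/w13.png

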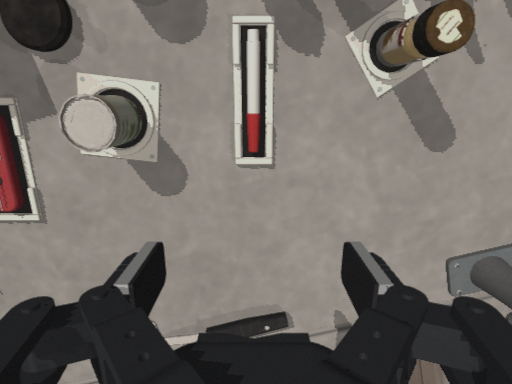

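The pen lies level in its tray at (253,92), and the jar (394,45), tin (118,118) and thermometer (10,160) are in their holders. Handing in.

```bash
python3 -c "
from rig import env; print(env.close_job())"
```

```text
the job is handed in; nothing more can be done
None
```

The jar, tin, thermometer and pen were placed in that order, each on its own holder's floor and let go; I never touched the burner cap or dish, and I handed the job in at about 34 s (no verdict was returned).

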